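# Lock the tilt-out blade bin with its edge thumbwheel

## Task

One of the two white tilt-out blade bins has been left hanging open. Push it fully shut, then lock it: with a fingertip, roll the ribbed edge wheel on its top to the right (as seen from the front of the bin), as often as needed and pressing only lightly (firmly enough that it does not slip, but the wheel must not be forced down), until its steel bolt is all the way out through the keeper. Leave the other bin shut and locked, and leave the loose things lying on the shelf where they are.

Things in the scene. Friction and masses are not known exactly. Their poses are not given: they have to be found in the camera images.
- unit_a: Housing of the bin that starts open: white plastic box 120 deep (x) x 130 wide (y) x 150 mm high, fixed to the shelf. Origin: centre of its underside; z up; its front (the tilting panel) faces its -x, towards the robot; its y points to the left as seen from the robot. Its identical twin stands beside it; which of them is on which side changes.
- lip_a (a point): Top middle of the outer face of the open bin's front panel (118 wide, 6 thick, 124 mm high; hinged along its foot, 55 mm in front of the housing's origin, 8 mm above the shelf). When shut: (-61, 0, 132) mm in the housing's frame. A thin steel keeper hook stands on its top edge, 36 mm to the housing's -y, up to 172 mm above the shelf.
- bin_a (a joint): Tilt of the open bin, rad: 0 fully shut (a hard stop), growing as its top tips out towards the housing's -x; 0.3 to 0.5 at the start. A stiff hinge: it stays where it is left; it takes a few newtons near the top edge to push it shut.
- slot_a: Grey slot frame (26 in x, 56 in y, 1.5 mm thick) of the open unit's thumbwheel. Origin: centre of the slot, level with the housing's flat top (150 mm above the shelf), at (16, 6) mm in the housing's frame; same axes. Only the crown of the ribbed wheel (40 mm diameter, 12 mm thick, axle along x) rises through it, straight above the origin, so it can be rolled but not pinched.
- stroke_a (a point): Point 9 mm to +y of the slot's origin, level with the housing's top: over it a fingertip may begin a stroke. HOW HIGH the crown stands is not told: 5.5 to 15.5 mm above the housing's top, different each time, to be found by touch. The wheel is sprung: it yields down 1 mm per 20 N. Pressing with under about 5 N slips, 8 to 10 N rolls it. Over 18 N in all on wheel or frame breaks it.
- bolt_a (a joint): How far the open unit's steel bolt is out, m: 0 drawn back, 0.020 all the way out through the keeper (a hard stop); 0 to 0.004 at the start. It slides to the housing's -y in a white case (18 mm high, 58 mm in front of the slot). Dragging the wheel's crown to -y throws it, 0.4 mm per mm of fingertip travel, so in several strokes, lifting between; it stays put.
- unit_b: Housing of the other bin, same shape and frame as the first; its bin is shut and locked. Leave it alone.
- bin_b (a joint): Tilt of the other bin, rad: 0, shut.
- bolt_b (a joint): How far the other unit's bolt is out, m: 0.020, locked.
- scraper_mid (a point): Yellow plastic scraper lying flat, 130 x 52 x 12 mm, its middle. Bystander.
- opener_mid (a point): Small steel cartridge opener lying flat, 125 x 20 x 8 mm, its middle. Bystander.
- caps_mid (a point): Four clear plastic nozzle caps on a clear strip, 100 x 30 x 39 mm, its middle. Bystander.
- cartridge_mid (a point): White sealant cartridge lying on its side, 50 mm diameter, 260 mm with nozzle, its middle. Bystander.
- tape_mid (a point): Paper roll of masking tape lying flat, 100 mm across, 25 mm high, its centre. Bystander.
- jar_mid (a point): Upright jar, 68 mm diameter, 80 mm high, its centre. Bystander.

How it is judged (in metres and radians):
On the way, in this order (a step that is already met when the one before it is completed fails the run):
1. the open bin is pushed shut (value of joint bin_a below 0.04 rad), for 0.2 s.
2. the bolt is all the way out (value of joint bolt_a above 0.018 m), for 0.2 s.
At the end, for the whole second after the job is handed in: The bin that was open is shut (within 0.04 rad, 5 mm at its top edge) and its bolt is out at least 18 of its 20 mm; the other bin is still shut and its bolt still out at least 18 mm (value of joint each of bin_a, bin_b below 0.04 rad and value of joint each of bolt_a, bolt_b above 0.018 m); the robot touches nothing.
It fails at once if the thumbwheel or its frame is loaded with more than 18 N (contact force between anything else and slot_a above 18 N).
It fails at once if the other bin is opened or its bolt drawn back (value of joint bin_b above 0.06 rad or value of joint bolt_b below 0.016 m).
It fails at once if a loose bystander is shifted by more than 30 mm (distance of any of scraper_mid, opener_mid, caps_mid, cartridge_mid, tape_mid, jar_mid from where it was at the start of the episode above 0.03 m).
It also fails if it takes over 72 s, if anything falls off the work surface, if the arm or the gripper's body presses on something with over 40 N, if the wrist force passes 120 N, or if a joint passes its speed limit or range.

## Robot

A 6-joint arm with a two-finger parallel gripper is mounted at the origin on the work surface. World frame = base frame: x ahead of the robot, y to its left, z up, the work surface at z = 0. Lengths are in m, angles in degrees, forces in N, time in s.
With the tool pointing down it reaches from about 0.25 to 0.725 m from the base axis. Payload 9.7 kg.
Tool frame: the origin (TCP) lies on the centre line of the jaws, within the pads' length; the fingertips stand bot.nose_length ahead of it and the grasp point (between the pads) lies 11 mm behind it (bot.nose_length is the distance from the TCP to the fingertips, in m); z points along the fingers, y is the line along which they close (so a half turn about z gives the same grasp; the last joint's range is limited). The gripper opens to 85 mm and grips with 20 to 120 N. Pads are 22 mm wide; open, the fingers measure 114 mm over their backs; the gripper's body (76 mm by 85 mm) begins 54 mm behind the grasp point. The pads swing forward as they close: fully open they stand 13 mm farther back than shut.
Start: joints at [71.161, 4.979, 10.078, 95.1, 0, 90], TCP at [0.178, 0.521, 0.239] pointing down, gripper open.
Joint ranges: [-179.16, 179.16], [-48.56, 103.87], [-65.8, 70.77], [-126.05, 130.52], [-82.76, 87.17], [-180, 180]. Speed limits (degrees/s): [127.2, 127.2, 147.25, 180, 180, 180].

## Interface

Orientations are given as [roll, pitch, yaw] about the fixed x, y, z axes, in that order (R = Rz(yaw) Ry(pitch) Rx(roll)).
In Python, from workcell import bot gives the robot as it stands. The module is installed in compiled form; this text tells all that it offers.
- The arm moves only by the shell command python3 -m inch 'ROWS' [OPENING] [FORCE]. ROWS is JSON, a list of rows, each a list of 4 numbers: the shift along the world's x, y, z in cm, then the turn about the world's z in degrees. A call has exactly 8 rows; each row is the pose to reach, as a shift and turn from the pose commanded when the call began; what a row does not reach only later rows make up. A row lasts 1/8 s, in which the tool goes at most 62.5 mm and 10.7 degrees, less where a joint would pass 70% of its speed; a pose out of reach is approached as far as the arm can. A call with a gripper value outside its range is refused whole. OPENING is the finger opening in cm, from 0 to 8.54, set as the call begins (- or left out, the last holds). The fingers move at their own pace and stop on an object; FORCE is the grip in N (left out, the last holds). Time passes only in rows, so rows that repeat a pose let the fingers close, or fill a call up. It gives the time, the measured TCP pose, the force, the opening and the grip force at its end, in the units of the state.
- bot.get_obs(): the state, without advancing time (a new reading comes with each control period).
- bot.camera(name): name is "scene" or "top"; returns a dict with "img" (400x640x3 uint8, red, green, blue), "fovy" (degrees; the focal length in pixels is half the picture's height over the tangent of half this angle, whatever the lens; pixels are square), "cx", "cy" (the principal point, pixels), "dist" ([k1, k2, p1, p2, k3] as OpenCV has them; the pictures are not rectified), "R" (3x3) and "t" (3): a world point X has camera coordinates R X + t. Camera axes: x right, y down, z forward; pixel columns grow to the right and rows downward; lengths in m; the calibration is good to about 2 mm. A picture is of the moment at which its call begins. There is no depth.
- bot.job_done(): hands the job in; it is judged then, once.
Trained networks look in a picture, given as the dict that the camera call returned (one of the last four; its "shot" number tells which), for a name from the list of things; names that differ only in an ending like _2 or _b are one class to them, and where a whole thing is asked for, a point or a joint stands for the part that bears it (a point fixed in the world has none). Each returns a list of dicts, best first, with "score" (0 to 1); they miss things now and then, are a little off and sometimes report something else, mostly with a low value. They report only what shows in the picture. A call takes as long as a camera call.
- bot.find_in(thing, picture): "point" ([column, row] in pixels, amid what is visible of it).
- bot.landmark_of(thing, picture): "point" ([column, row] in pixels: a listed point, or the origin of a listed thing).
The state is a dict: "time": time; "q": joint angles; "qd": joint speeds; "joint_efforts": joint torques, N m; "ee_pos": TCP position; "tcp_rot": TCP orientation; "wrist_force": force on the tool from outside, world axes, zero at the start; "torque": the same for the moment, N m; "opening": finger opening in m; "grasp_force": force on a finger pad.
Only numpy, scipy, OpenCV 4.12 (cv2) and the standard library are available. Lean on these libraries where they do the work, as an engineer would, in place of code of your own. Each camera call takes 0.05 s, during which the arm holds its last target. There are 200 camera calls.

## Working session

There is one attempt and no reset: what is moved stays moved. The work goes in short steps, Python scripts to look and compute and a shell command to move; the robot and the scene stay as the last step left them, time stands still between calls to the robot, and variables do not carry over. Pictures are saved under pics/ and viewed, at most 10 in all, crops included, and the job is handed in when it is done.

```bash
mkdir -p pics; cat > h.py <<'E'
import numpy as np, cv2
from workcell import bot
def K(p):
    f=200/np.tan(np.radians(p["fovy"])/2); return np.array([[f,0,p["cx"]],[0,f,p["cy"]],[0,0,1]])
def ray(p,uv):
    n=cv2.undistortPoints(np.array([[uv]],float),K(p),np.array(p["dist"]))[0,0]
    R=np.array(p["R"]);d=R.T@np.array([n[0],n[1],1]);o=-R.T@np.array(p["t"]);return o,d
def at_z(p,uv,z):
    o,d=ray(p,uv);return o+d*(z-o[2])/d[2]
def proj(p,X):
    r,_=cv2.Rodrigues(np.array(p["R"]));return cv2.projectPoints(np.array(X,float).reshape(-1,3),r,np.array(p["t"],float),K(p),np.array(p["dist"]))[0].reshape(-1,2)
def tri(a,b):
    A=np.zeros((3,3));v=np.zeros(3)
    for o,d in(a,b):
        d=d/np.linalg.norm(d);P=np.eye(3)-np.outer(d,d);A+=P;v+=P@o
    X=np.linalg.solve(A,v);return X
E
python3 - <<'E'
from h import *
np.set_printoptions(precision=3,suppress=True)
P={n:bot.camera(n) for n in("scene","top")}
for n in P: cv2.imwrite(f"pics/{n}0.png",P[n]["img"][:,:,::-1]); print(n,-np.array(P[n]["R"]).T@P[n]["t"])
Z=dict(unit_a=0,unit_b=0,slot_a=.15,stroke_a=.15,lip_a=.125)
for t in Z:
  for n in P:
    for d in bot.landmark_of(t,P[n])[:3]: print(t,n,np.array(d["point"]),round(d["score"],2),at_z(P[n],d["point"],Z[t]))
print(bot.nose_length,bot.get_obs())
E
```

```text
scene [ 0.594 -0.522  1.429]
top [0.396 0.006 1.499]
unit_a scene [326.2 174.8] 0.81 [0.616 0.152 0.   ]
unit_a scene [319.3 273.9] 0.75 [ 0.608 -0.188  0.   ]
unit_a top [268.8 187.6] 0.78 [0.62 0.16 0.  ]
unit_a top [385.4 194.3] 0.74 [ 0.604 -0.189  0.   ]
unit_b scene [326.2 174.8] 0.81 [0.616 0.152 0.   ]
unit_b scene [319.3 273.9] 0.75 [ 0.608 -0.188  0.   ]
unit_b top [268.8 187.6] 0.78 [0.62 0.16 0.  ]
unit_b top [385.4 194.3] 0.74 [ 0.604 -0.189  0.   ]
slot_a scene [329.7 151.5] 0.53 [0.622 0.161 0.15 ]
slot_a top [262.3 177.1] 0.52 [0.626 0.163 0.15 ]
stroke_a scene [332.5 149.2] 0.68 [0.63  0.169 0.15 ]
stroke_a top [261.2 173.8] 0.47 [0.635 0.166 0.15 ]
lip_a scene [296.8 147.4] 0.57 [0.518 0.183 0.125]
lip_a scene [328.9 366.5] 0.5 [ 0.643 -0.464  0.125]
lip_a top [255.2 217.6] 0.9 [0.518 0.182 0.125]
lip_a top [479.9 181. ] 0.3 [ 0.627 -0.433  0.125]
0.008 {'time': 0.6, 'q': array([71.162,  4.978, 10.08 , 95.1  , -0.002, 89.998]), 'qd': array([ 0.077, -0.093, -0.073,  0.104, -0.01 ,  0.054]), 'joint_efforts': array([ -0.001, -51.982,  46.469,   0.001,  -0.   ,  -0.   ]), 'ee_pos': array([0.178, 0.521, 0.239]), 'tcp_rot': array([179.999,   0.002, 161.165]), 'wrist_force': array([-0.149,  0.256,  0.57 ]), 'torque': array([ 0.055, -0.005,  0.005]), 'grasp_force': 0.0, 'opening': 0.08555367984272433}
```

View pics/scene0.png

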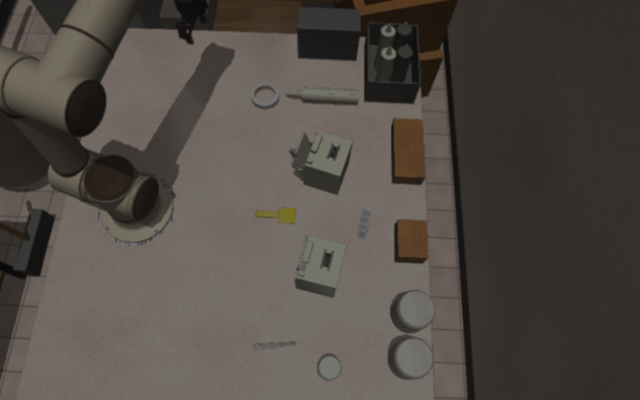

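View pics/top0.png

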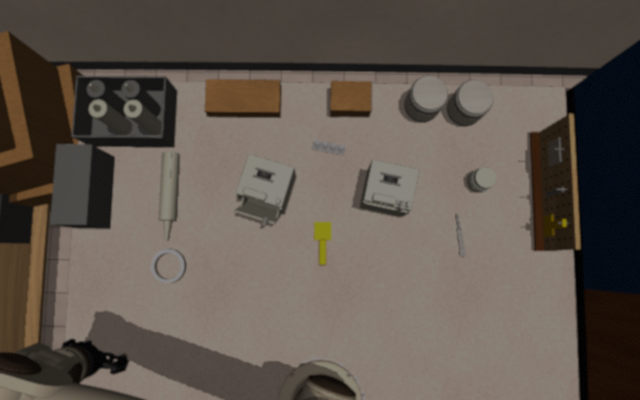

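The open unit is the left one, around (262,185) in the top view, and it is turned slightly. The locked twin is at (390,185). The slots show at (264,174) and (391,179). Next I'll zoom in to get its yaw and centre.

```bash
python3 - <<'E'
from h import *
P={n:bot.camera(n) for n in("scene","top")}
a=cv2.resize(P["top"]["img"][145:230,225:305],None,fx=7,fy=7,interpolation=2)[:590]
b=cv2.resize(P["scene"]["img"][120:200,280:360],None,fx=7,fy=7,interpolation=2)
cv2.imwrite("pics/c.png",np.clip(cv2.resize(np.hstack([a[:560],b[:560]]),(800,400))*1.6,0,255).astype(np.uint8)[:,:,::-1])
np.set_printoptions(precision=1,suppress=True)
for yaw in(-10,-14,-18):
  c,s=np.cos(np.radians(yaw)),np.sin(np.radians(yaw));R=np.array([[c,-s],[s,c]])
  o=np.array([.624,.162])-R@[.016,.006]
  X=[[*(o+R@q),.15] for q in([.06,.065],[.06,-.065],[-.06,-.065],[-.06,.065])]
  for n,(u,v) in dict(top=(225,145),scene=(280,120)).items():
    q=proj(P[n],X); 
    print(yaw,o,n,((q-[u,v])*[5,5]+([0,0] if n=="top" else [400,0])).tolist())
E
```

```text
-10 [0.6 0.2] top [[97.92759460427092, 64.79520111399424], [332.9671700366549, 108.46677689210495], [289.82324668921393, 325.2932418623959], [52.40796065111738, 280.49901437179767]]
-10 [0.6 0.2] scene [[740.7634800622372, 88.79886092114816], [699.11279114254, 272.5146355187434], [505.59502260567314, 232.23863198129578], [553.4205834842667, 51.064671926062886]]
-14 [0.6 0.2] top [[105.22236325912758, 58.74415664836249], [336.42080217961563, 118.492936097484], [278.05862894535437, 332.1100642077057], [44.67160077196695, 270.9187966306598]]
-14 [0.6 0.2] scene [[746.0726803060635, 94.46300097264057], [689.9333371299747, 275.0403462679127], [500.0518477809081, 222.7735754927481], [561.9159691397997, 45.466002792572766]]
-18 [0.6 0.2] top [[112.91528395254744, 53.20288228992652], [339.15696491594446, 128.74772531418486], [265.84600333157766, 338.1009596352584], [37.64579312713238, 260.82206761907514]]
-18 [0.6 0.2] scene [[750.9409710173154, 100.43741255925681], [680.5579589393212, 276.9769581272118], [495.27750361140505, 213.01430322164592], [570.8243043772296, 40.40757878593283]]
```

View pics/c.png

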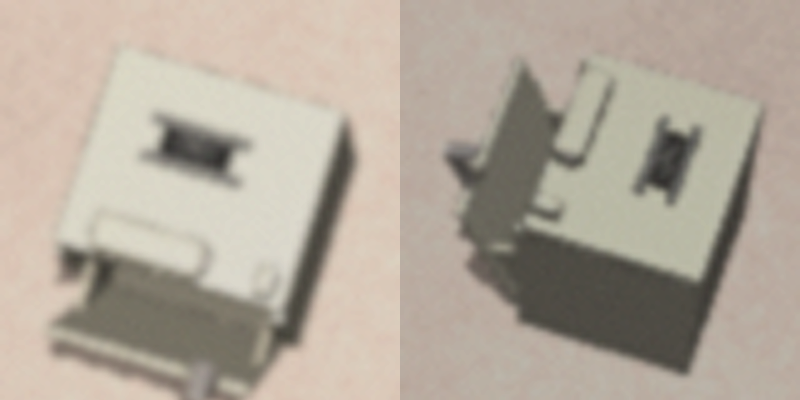

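```bash
python3 - <<'E'
from h import *
from scipy.optimize import least_squares
P={n:bot.camera(n) for n in("scene","top")}
loc=np.array([[.06,.065],[.06,-.065],[.016,.006]])
obs=dict(top=np.array([[118,45],[345,112],[197,151]])/5+[225,145],scene=(np.array([[762,105],[697,280],[666,160]])-[400,0])/5+[280,120])
def r(p,full=0):
  c,s=np.cos(p[2]),np.sin(p[2]);X=np.c_[loc@np.array([[c,s],[-s,c]])+p[:2],[.15]*3]
  return np.concatenate([(proj(P[n],X)-obs[n]).ravel() for n in P])
s=least_squares(r,[.61,.156,-.25]);p=s.x;print(p,np.degrees(p[2]),s.fun.round(1))
c,sn=np.cos(p[2]),np.sin(p[2]);R=np.array([[c,-sn],[sn,c]])
for k,l in dict(slot=[.016,.006],stroke=[.016,.015],lip=[-.061,0],stroke_end=[.016,-.003]).items(): print(k,R@l+p[:2])
d=(proj(P["top"],[[*(R@[.016,.006]+p[:2]),.15]]));print(d,at_z(P["top"],d[0],.15),[at_z(P[n],obs[n][2],.151) for n in P])
print(tri(ray(P["top"],bot.landmark_of("lip_a",P["top"])[0]["point"]),ray(P["scene"],bot.landmark_of("lip_a",P["scene"])[0]["point"])))
print({t:[at_z(P["top"],d["point"],.03).round(3) for d in bot.landmark_of(t,P["top"])[:1]] for t in("cartridge_mid","tape_mid","scraper_mid","caps_mid")})
E
```

```text
[ 0.6142006   0.15711593 -0.28644815] -16.412270070267137 [-0.3 -0.3 -0.2  0.5 -0.4  0.4 -0.2 -0.5  0.  -0.1 -0.3 -0.2]
slot [0.63124394 0.1583507 ]
stroke [0.63378686 0.16698398]
lip [0.55568614 0.17435129]
stroke_end [0.62870102 0.14971742]
[[264.05979899 175.03059078]] [0.63124394 0.1583507  0.15      ] [array([0.63253048, 0.15933637, 0.151     ]), array([0.63061685, 0.15730748, 0.151     ])]
[0.52129655 0.18628531 0.13097502]
{'cartridge_mid': [array([0.62 , 0.445, 0.03 ])], 'tape_mid': [array([0.387, 0.449, 0.03 ])], 'scraper_mid': [array([ 0.46 , -0.001,  0.03 ])], 'caps_mid': [array([ 0.746, -0.013,  0.03 ])]}
```

```bash
python3 -m inch '[[4,-4.3,0,1],[8,-8.6,0,2.4],[12,-12.8,0,2.4],[16,-17,0,2.4],[20,-21.4,0,2.4],[24,-25.6,0,2.4],[27,-28.8,0,2.4],[29.8,-31.8,0,2.4]]' 0 40
```

```text
time: 2.1
ee_pos: [0.4766, 0.201, 0.2394]
tcp_rot: [180.0, 0.0, 163.5]
wrist_force: [-0.4, -0.3, -0.1]
opening: -0.0005
grasp_force: 0.0
```

```bash
python3 -m inch '[[0,0,-4,0],[0,0,-8,0],[0,0,-11,0],[0,0,-11.6,0],[0,0,-11.6,0],[0,0,-11.6,0],[0,0,-11.6,0],[0,0,-11.6,0]]'
```

```text
time: 3.1
ee_pos: [0.4759, 0.2027, 0.1239]
tcp_rot: [180.0, 0.0, 163.6]
wrist_force: [0.1, -0.4, -0.3]
opening: -0.0002
grasp_force: 0.0
```

```bash
python3 -m inch '[[1,-0.3,0,0],[2,-0.6,0,0],[3,-0.9,0,0],[4,-1.2,0,0],[5,-1.5,0,0],[6,-1.8,0,0],[6.5,-1.9,0,0],[6.5,-1.9,0,0]]'
```

```text
time: 4.1
ee_pos: [0.5413, 0.1833, 0.1233]
tcp_rot: [-180.0, 0.0, 163.5]
wrist_force: [-0.3, -0.2, -0.4]
opening: 0.0001
grasp_force: 0.0
```

```bash
python3 -m inch '[[0.2,-0.06,0,0],[0.4,-0.12,0,0],[0.6,-0.18,0,0],[0.7,-0.21,0,0],[0.7,-0.21,0,0],[0.7,-0.21,0,0],[0.7,-0.21,0,0],[0.7,-0.21,0,0]]'; python3 - <<'E'
from h import *
P={n:bot.camera(n) for n in("scene","top")}
a=cv2.resize(P["top"]["img"][145:230,225:305],None,fx=5,fy=5,interpolation=2)[:400]
b=cv2.resize(P["scene"]["img"][120:200,280:360],None,fx=5,fy=5,interpolation=2)
cv2.imwrite("pics/d.png",np.clip(np.hstack([a,b])*1.6,0,255).astype(np.uint8)[:,:,::-1])
E
```

```text
time: 5.1
ee_pos: [0.5473, 0.1814, 0.1231]
tcp_rot: [-180.0, -0.0, 163.6]
wrist_force: [-4.0, 0.0, -0.5]
opening: 0.0002
grasp_force: 1.9
```

View pics/d.png

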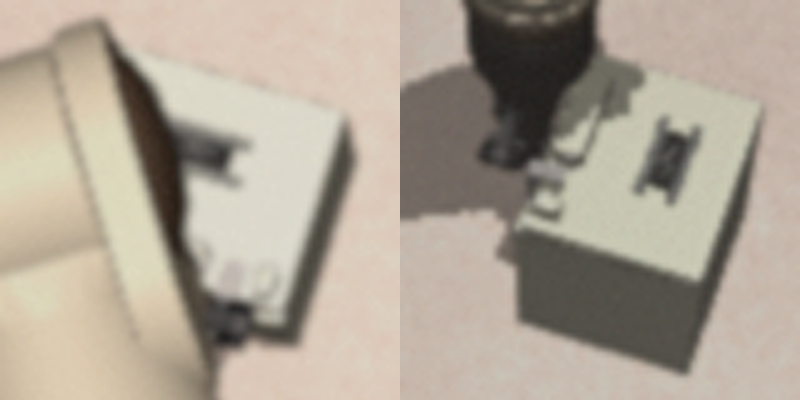

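The panel now looks nearly flush with the front, with the fingers at (500,150) in the right half and the keeper at (547,172). I'll push on to the stop until the force rises.

```bash
python3 -m inch '[[0.1,-0.03,0,0],[0.2,-0.06,0,0],[0.3,-0.09,0,0],[0.3,-0.09,0,0],[0.3,-0.09,0,0],[0.3,-0.09,0,0],[0.3,-0.09,0,0],[0.3,-0.09,0,0]]'
```

```text
time: 6.2
ee_pos: [0.5475, 0.1813, 0.1231]
tcp_rot: [-180.0, -0.4, 163.6]
wrist_force: [-20.4, 3.7, 6.9]
opening: -0.0001
grasp_force: 10.5
```

```bash
python3 -m inch '[[-2,0.6,0,0],[-3,0.9,2,0],[-3,0.9,7,0],[-3,0.9,10,0],[0,0,10,0],[4,-0.7,10,0],[8.3,-1.4,10,0],[8.3,-1.4,8,0]]';python3 -m inch '[[0,0,-0.6,0],[0,0,-0.8,0],[0,0,-0.8,0],[0,0,-0.8,0],[0,0,-0.8,0],[0,0,-0.8,0],[0,0,-0.8,0],[0,0,-0.8,0]]'; python3 - <<'E'
from h import *
P={n:bot.camera(n) for n in("scene","top")}
a=cv2.resize(P["top"]["img"][145:230,225:305],None,fx=5,fy=5,interpolation=2)[:400]
b=cv2.resize(P["scene"]["img"][120:200,280:360],None,fx=5,fy=5,interpolation=2)
cv2.imwrite("pics/e.png",np.clip(np.hstack([a,b])*1.6,0,255).astype(np.uint8)[:,:,::-1])
E
```

```text
time: 7.2
ee_pos: [0.6372, 0.166, 0.2043]
tcp_rot: [179.9, 0.2, 163.5]
wrist_force: [-1.0, 0.3, 0.0]
opening: -0.0001
grasp_force: 0.0
time: 8.2
ee_pos: [0.6336, 0.1665, 0.1952]
tcp_rot: [-180.0, -0.0, 163.6]
wrist_force: [-0.1, 0.0, -0.8]
opening: 0.0
grasp_force: 0.0
```

View pics/e.png

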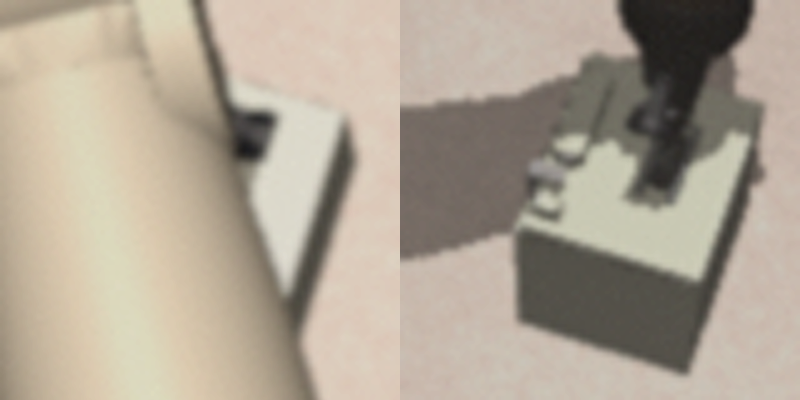

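The bin is shut, and the keeper sits between the bolt case and its stub at (547,175). The finger is over the slot. Now I'll feel for the crown.

```bash
python3 -m inch '[[0,0,-1,0],[0,0,-1.7,0],[0,0,-1.9,0],[0,0,-1.9,0],[0,0,-1.9,0],[0,0,-1.9,0],[0,0,-1.9,0],[0,0,-1.9,0]]' | sed -n 1,4p;python3 -m inch '[[0,0,-0.05,0],[0,0,-0.1,0],[0,0,-0.15,0],[0,0,-0.15,0],[0,0,-0.15,0],[0,0,-0.15,0],[0,0,-0.15,0],[0,0,-0.15,0]]'| sed -n 1,4p
```

```text
time: 9.3
ee_pos: [0.6336, 0.1666, 0.1764]
tcp_rot: [180.0, 0.0, 163.6]
wrist_force: [0.1, 0.3, -0.6]
time: 10.3
ee_pos: [0.6336, 0.1666, 0.1748]
tcp_rot: [180.0, -0.0, 163.6]
wrist_force: [0.1, -0.4, -0.1]
```

```bash
python3 -m inch '[[0,0,-0.05,0],[0,0,-0.1,0],[0,0,-0.15,0],[0,0,-0.15,0],[0,0,-0.15,0],[0,0,-0.15,0],[0,0,-0.15,0],[0,0,-0.15,0]]'| sed -n 1,4p
```

```text
time: 11.3
ee_pos: [0.6336, 0.1665, 0.1733]
tcp_rot: [180.0, 0.0, 163.6]
wrist_force: [-0.6, 0.4, 1.0]
```

```bash
python3 -m inch '[[0,0,-0.05,0],[0,0,-0.1,0],[0,0,-0.1,0],[0,0,-0.1,0],[0,0,-0.1,0],[0,0,-0.1,0],[0,0,-0.1,0],[0,0,-0.1,0]]'| sed -n 1,4p
```

```text
time: 12.3
ee_pos: [0.6337, 0.1665, 0.1728]
tcp_rot: [180.0, 0.0, 163.6]
wrist_force: [-1.8, -1.2, 5.3]
```

```bash
python3 -m inch '[[0,0,-0.03,0],[0,0,-0.06,0],[0,0,-0.06,0],[-0.03,-0.1,-0.06,0],[-0.06,-0.19,-0.06,0],[-0.08,-0.29,-0.06,0],[-0.11,-0.38,-0.06,0],[-0.11,-0.38,-0.06,0]]'| sed -n 1,4p
```

```text
time: 13.3
ee_pos: [0.6329, 0.164, 0.1728]
tcp_rot: [179.8, 0.1, 163.6]
wrist_force: [-0.6, 4.1, 7.3]
```

```bash
python3 -m inch '[[-0.05,-0.18,-0.02,0],[-0.11,-0.36,-0.02,0],[-0.16,-0.54,-0.02,0],[-0.21,-0.72,-0.02,0],[-0.26,-0.9,-0.02,0],[-0.3,-1.02,-0.02,0],[-0.34,-1.15,-0.02,0],[-0.34,-1.15,-0.02,0]]'| sed -n 1,4p
```

```text
time: 14.3
ee_pos: [0.6295, 0.1523, 0.1727]
tcp_rot: [179.8, 0.1, 163.6]
wrist_force: [-0.1, 5.3, 7.1]
```

```bash
python3 -m inch '[[-0.04,-0.14,-0.03,0],[-0.08,-0.28,-0.03,0],[-0.12,-0.42,-0.03,0],[-0.17,-0.57,-0.03,0],[-0.17,-0.57,-0.03,0],[-0.17,-0.57,-0.03,0],[-0.17,-0.57,-0.03,0],[-0.17,-0.57,-0.03,0]]'| sed -n 1,4p
python3 -m inch '[[0,0,0.5,0],[0,0,1,0],[0.2,0.7,1,0],[0.4,1.4,1,0],[0.62,2.1,1,0],[0.62,2.1,0.6,0],[0.62,2.1,0.2,0],[0.62,2.1,0.2,0]]'| sed -n 1,4p
```

```text
time: 15.3
ee_pos: [0.6275, 0.1455, 0.1712]
tcp_rot: [-180.0, 0.0, 163.6]
wrist_force: [1.3, -0.6, 3.4]
time: 16.3
ee_pos: [0.6336, 0.1666, 0.1733]
tcp_rot: [180.0, 0.0, 163.6]
wrist_force: [0.5, 1.1, 0.8]
```

```bash
python3 -m inch '[[0,0,-0.1,0],[0,0,-0.2,0],[0,0,-0.2,0],[-0.1,-0.34,-0.2,0],[-0.2,-0.68,-0.2,0],[-0.3,-1.02,-0.2,0],[-0.4,-1.36,-0.2,0],[-0.45,-1.53,-0.2,0]]'| sed -n 1,4p
python3 -m inch '[[0,0,0.6,0],[0,0,1,0],[0.2,0.7,1,0],[0.4,1.4,1,0],[0.45,1.53,1,0],[0.45,1.53,0.6,0],[0.45,1.53,0.2,0],[0.45,1.53,0.2,0]]'| sed -n 1,4p
python3 - <<'E'
from h import *
P=bot.camera("scene")
b=cv2.resize(P["img"][140:190,295:345],None,fx=11,fy=11,interpolation=2)
cv2.imwrite("pics/f.png",np.clip(b*1.6,0,255).astype(np.uint8)[:,:,::-1])
E
```

```text
time: 17.3
ee_pos: [0.6294, 0.1521, 0.1726]
tcp_rot: [179.8, 0.1, 163.6]
wrist_force: [-1.0, 4.7, 8.2]
time: 18.3
ee_pos: [0.6335, 0.1664, 0.1733]
tcp_rot: [180.0, 0.0, 163.6]
wrist_force: [-0.3, 0.5, 0.2]
```

View pics/f.png

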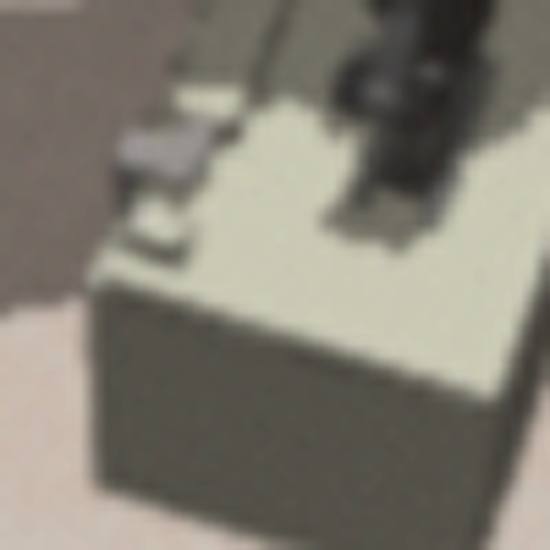

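The bolt is now bridging from the case toward the keeper at (185,145). It needs more strokes.

```bash
for i in 1; do python3 -m inch '[[0,0,-0.1,0],[0,0,-0.2,0],[0,0,-0.2,0],[-0.1,-0.34,-0.2,0],[-0.2,-0.68,-0.2,0],[-0.3,-1.02,-0.2,0],[-0.4,-1.36,-0.2,0],[-0.45,-1.53,-0.2,0]]'| sed -n 1,4p
python3 -m inch '[[0,0,0.6,0],[0,0,1,0],[0.2,0.7,1,0],[0.4,1.4,1,0],[0.45,1.53,1,0],[0.45,1.53,0.6,0],[0.45,1.53,0.2,0],[0.45,1.53,0.2,0]]'| sed -n 1,4p; done
python3 -m inch '[[0,0,-0.1,0],[0,0,-0.2,0],[0,0,-0.2,0],[-0.05,-0.19,-0.2,0],[-0.11,-0.38,-0.2,0],[-0.17,-0.57,-0.2,0],[-0.22,-0.77,-0.2,0],[-0.22,-0.77,-0.2,0]]'| sed -n 1,4p
```

```text
time: 19.35
ee_pos: [0.6295, 0.1522, 0.1727]
tcp_rot: [179.8, 0.1, 163.6]
wrist_force: [0.6, 4.9, 7.1]
time: 20.35
ee_pos: [0.6335, 0.1664, 0.1732]
tcp_rot: [180.0, 0.0, 163.6]
wrist_force: [-0.0, -0.1, 0.4]
time: 21.35
ee_pos: [0.632, 0.1598, 0.1727]
tcp_rot: [179.8, 0.1, 163.6]
wrist_force: [1.1, 5.9, 8.1]
```

```bash
python3 -m inch '[[-0.05,-0.19,0,0],[-0.11,-0.38,0,0],[-0.17,-0.57,0,0],[-0.22,-0.77,0,0],[-0.22,-0.77,0,0],[-0.22,-0.77,0,0],[-0.22,-0.77,0,0],[-0.22,-0.77,0,0]]'| sed -n 1,4p
python3 -m inch '[[0,0,0.6,0],[0,0,1,0],[0.2,0.7,1,0],[0.4,1.4,1,0],[0.45,1.53,1,0],[0.45,1.53,0.6,0],[0.45,1.53,0.2,0],[0.45,1.53,0.2,0]]'| sed -n 1,4p
python3 -m inch '[[0,0,-0.1,0],[0,0,-0.22,0],[0,0,-0.22,0],[-0.1,-0.34,-0.22,0],[-0.2,-0.68,-0.22,0],[-0.3,-1.02,-0.22,0],[-0.4,-1.36,-0.22,0],[-0.45,-1.53,-0.22,0]]'| sed -n 1,4p
python3 - <<'E'
from h import *
P=bot.camera("scene")
b=cv2.resize(P["img"][140:190,295:345],None,fx=11,fy=11,interpolation=2)
cv2.imwrite("pics/g.png",np.clip(b*1.6,0,255).astype(np.uint8)[:,:,::-1])
E
```

```text
time: 22.35
ee_pos: [0.6298, 0.1515, 0.1725]
tcp_rot: [179.9, 0.1, 163.6]
wrist_force: [0.2, 1.6, 8.2]
time: 23.35
ee_pos: [0.6336, 0.1663, 0.1732]
tcp_rot: [180.0, 0.0, 163.6]
wrist_force: [-0.3, 0.8, 0.3]
time: 24.35
ee_pos: [0.6299, 0.1517, 0.1725]
tcp_rot: [179.9, 0.1, 163.6]
wrist_force: [-0.4, -0.3, 7.9]
```

View pics/g.png

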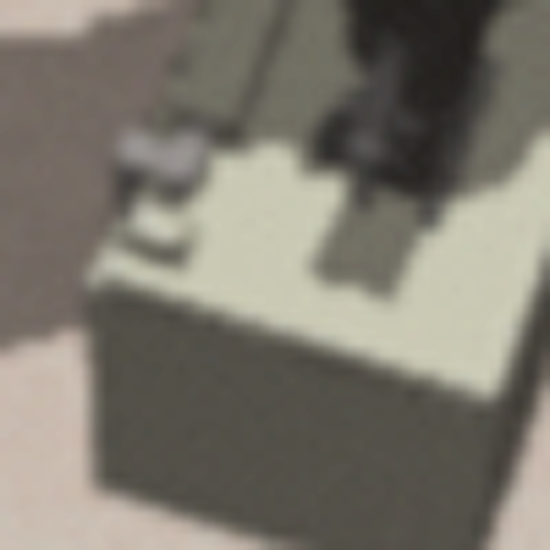

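Tangential drag has gone to about zero, which may mean the bolt is at its stop. I'll lift off, clear the view and compare with the locked twin.

```bash
python3 -m inch '[[0,0,1,0],[0,0,4,0],[0,0,8,0],[-3,3,9,0],[-6,7,9,0],[-10,11,9,0],[-14,15,9,0],[-14,15,9,0]]'| sed -n 1,4p
python3 - <<'E'
from h import *
P={n:bot.camera(n) for n in("scene","top")}
def cr(n,u,v): return cv2.resize(P[n]["img"][v:v+36,u:u+50],None,fx=8,fy=8,interpolation=2)
ex=lambda l:None
img=np.vstack([np.hstack([cr("scene",290,130),cr("scene",287,240)]),np.hstack([cr("top",243,185),cr("top",368,187)])])
cv2.imwrite("pics/i.png",np.clip(img*1.6,0,255).astype(np.uint8)[:,:,::-1])
E
```

```text
time: 25.4
ee_pos: [0.4869, 0.3033, 0.2617]
tcp_rot: [180.0, -0.0, 163.8]
wrist_force: [0.4, -0.2, -0.3]
```

View pics/i.png

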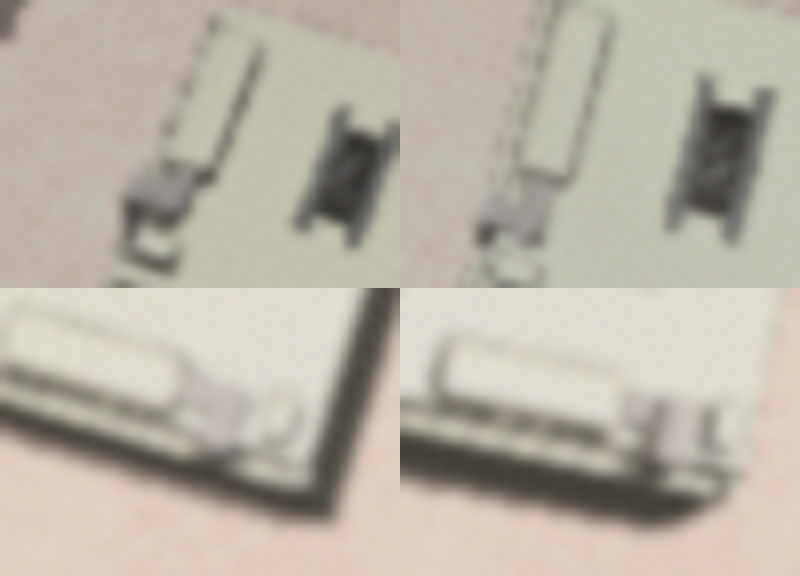

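Both bolts look alike, bridging the case to the keeper. I have time for one more stroke to check, reading the force partway through it.

```bash
python3 -m inch '[[4,-4,0,0],[8,-8,0,0],[12,-12,0,0],[14.45,-13.47,0,0],[14.45,-13.47,-4,0],[14.45,-13.47,-7.5,0],[14.45,-13.47,-8.6,0],[14.45,-13.47,-8.78,0]]'| sed -n 1,4p
python3 -m inch '[[0,0,-0.1,0],[0,0,-0.22,0],[0,0,-0.22,0],[0,0,-0.22,0],[-0.02,-0.07,-0.22,0],[-0.04,-0.14,-0.22,0],[-0.06,-0.2,-0.22,0],[-0.08,-0.27,-0.22,0]]'| sed -n 1,4p
python3 -m inch '[[-0.05,-0.17,-0.02,0],[-0.1,-0.34,-0.02,0],[-0.15,-0.51,-0.02,0],[-0.2,-0.68,-0.02,0],[-0.25,-0.85,-0.02,0],[-0.28,-0.95,-0.02,0],[-0.32,-1.1,-0.02,0],[-0.35,-1.2,-0.02,0]]'| sed -n 1,4p
```

```text
time: 26.5
ee_pos: [0.6341, 0.1653, 0.1738]
tcp_rot: [-180.0, 0.0, 163.5]
wrist_force: [0.6, -0.7, 0.9]
time: 27.5
ee_pos: [0.6337, 0.1647, 0.1728]
tcp_rot: [179.8, 0.1, 163.6]
wrist_force: [1.0, 2.8, 5.5]
time: 28.5
ee_pos: [0.6302, 0.1526, 0.1727]
tcp_rot: [179.8, 0.2, 163.6]
wrist_force: [0.4, 1.7, 7.0]
```

```bash
python3 -m inch '[[0,0,0.6,0],[0,0,1,0],[0.2,0.7,1,0],[0.4,1.37,1,0],[0.43,1.47,1,0],[0.43,1.47,0.6,0],[0.43,1.47,0.22,0],[0.43,1.47,0.22,0]]'| sed -n 1,4p
python3 -m inch '[[0,0,-0.1,0],[0,0,-0.2,0],[0,0,-0.26,0],[0,0,-0.26,0],[-0.1,-0.34,-0.26,0],[-0.2,-0.68,-0.26,0],[-0.3,-1.02,-0.26,0],[-0.4,-1.36,-0.26,0]]'| sed -n 1,4p
python3 -m inch '[[0,0,1,0],[0,0,4,0],[0,0,8,0],[-3,3,9,0],[-6,7,9,0],[-10,11,9,0],[-14,15,9,0],[-14,15,9,0]]'| sed -n 1,4p
python3 - <<'E'
from h import *
from scipy.optimize import least_squares
P={n:bot.camera(n) for n in("scene","top")}
A=(.6142,.1571,-.2864)
pts={n:[d["point"] for d in bot.landmark_of("slot_a",P[n])[:3]] for n in P}; print({n:[at_z(P[n],q,.15).round(3) for q in pts[n]] for n in P})
def rect(n,p,z,s=8):
  c,sn=np.cos(p[2]),np.sin(p[2])
  # u: -y direction from +65..-65 ; v: x from front -70 to -20
  yy,xx=np.meshgrid(np.arange(10,-66,-1/s),np.arange(-25,-75,-1/s));yy=yy/1000;xx=xx/1000
  X=np.stack([p[0]+c*xx-sn*yy,p[1]+sn*xx+c*yy,0*xx+z],-1).reshape(-1,3)
  m=proj(P[n],X).reshape(*xx.shape,2).astype(np.float32)
  return cv2.remap(P[n]["img"],m[...,0],m[...,1],cv2.INTER_CUBIC)
g={n:P[n]["img"] for n in P}
# align B by matching a housing template rendered from top camera: ECC-free grid search on edges of slot+corners
def full(n,p):
  c,sn=np.cos(p[2]),np.sin(p[2]);yy,xx=np.meshgrid(np.arange(70,-71,-1.),np.arange(70,-20,-1.));yy=yy/1000;xx=xx/1000
  X=np.stack([p[0]+c*xx-sn*yy,p[1]+sn*xx+c*yy,0*xx+.15],-1).reshape(-1,3)
  m=proj(P[n],X).reshape(*xx.shape,2).astype(np.float32);return cv2.remap(cv2.cvtColor(P[n]["img"],6+1),m[...,0],m[...,1],1).astype(float)
T=full("scene",A),full("top",A)
def cost(p): return -sum(np.corrcoef(t.ravel(),full(n,p).ravel())[0,1] for t,n in zip(T,("scene","top")))
from scipy.optimize import minimize
best=min((minimize(cost,(x,-.18,y),method="Nelder-Mead",options=dict(initial_simplex=[(x,-.18,y),(x+.01,-.18,y),(x,-.17,y),(x,-.18,y+.1)])) for x in(.6,.615) for y in(-.15,0.,.1)),key=lambda r:r.fun)
print(best.x,best.fun)
img=np.vstack([np.hstack([rect(n,A,.16,5),rect(n,best.x,.16,5)]) for n in P])
cv2.imwrite("pics/j.png",np.clip(img*1.6,0,255).astype(np.uint8)[:,:,::-1]);print(img.shape)
E
```

```text
time: 29.5
ee_pos: [0.6336, 0.1663, 0.1731]
tcp_rot: [180.0, 0.0, 163.6]
wrist_force: [-0.2, -0.1, 0.8]
time: 30.5
ee_pos: [0.6306, 0.1539, 0.1724]
tcp_rot: [179.8, 0.2, 163.6]
wrist_force: [0.8, 3.8, 11.4]
time: 31.5
ee_pos: [0.4873, 0.305, 0.2609]
tcp_rot: [180.0, -0.0, 163.8]
wrist_force: [-0.5, -0.4, 0.2]
{'scene': [array([0.621, 0.162, 0.15 ]), array([0.41 , 0.351, 0.15 ])], 'top': [array([ 0.711, -0.01 ,  0.15 ]), array([0.626, 0.157, 0.15 ])]}
[ 0.60628074 -0.18668846 -0.22372105] -1.5801356009554315
(500, 760, 3)
```

View pics/j.png

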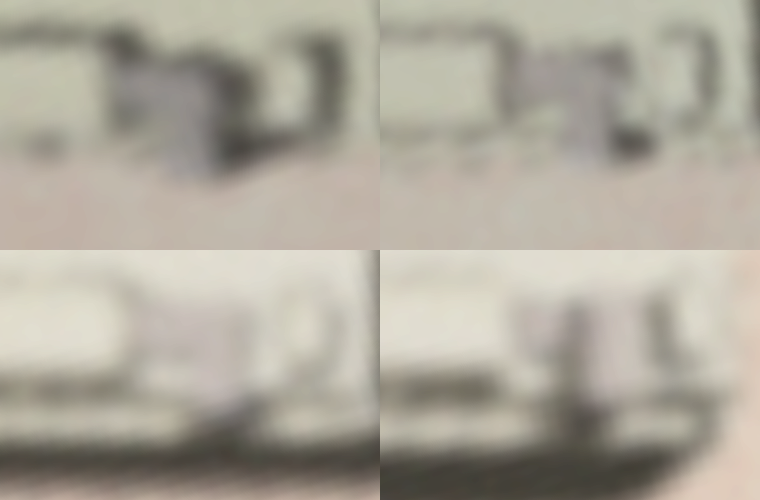

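```bash
python3 -c "
from workcell import bot
print(bot.job_done())"
```

```text
the job is handed in; nothing more can be done
None
```

I pushed the open bin fully shut, rolled its bolt out through the keeper and handed the job in. I judged the bolt fully out from about 52 mm of no-slip wheel travel (about 20 mm of bolt) and from how it looks beside the locked twin, because the pictures alone can't confirm the last few millimetres and no verdict came back.

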